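# Swing the spouted dish round to the soup pot without rolling the tomato off centre

### The arm

A 6-joint arm with a two-finger parallel gripper is mounted at the origin on the work surface. World frame = base frame: x ahead of the robot, y to its left, z up, the work surface at z = 0. Lengths are in m, angles in rad, forces in N, time in s.
With the tool pointing down it reaches from about 0.375 to 0.9 m from the base axis. Payload 3.1 kg.
Tool frame: the origin (TCP) lies midway between the tips of the shut fingers; the grasp point (between the pads) lies 19 mm behind it; z points along the fingers, y is the direction in which the jaws open and shut (so a half turn about z gives the same grasp; the last joint's range is limited). The gripper opens to 87 mm and grips with 3 to 60 N. Pads are 19 mm wide; open, the fingers measure 117 mm over their backs; the gripper's body (75 mm by 190 mm) begins 51 mm behind the grasp point.
Start: joints at [-1.329, 0.527, 1.433, -0, 1.181, -0.178], TCP at [0.255, -0.571, 0.223] pointing down, gripper open.
Joint ranges: [-3.08, 3.08], [-0.75, 2.2], [0.22, 2.44], [-1.43, 4.57], [0, 2.65], [-2.85, 2.85]. Speed limits (rad/s): [2.79, 2.79, 3.14, 3.14, 3.14, 3.14].

### API

Orientations are given as a unit quaternion [x, y, z, w].
In Python, from rig import * gives the robot as it stands.
- The arm moves only by the shell command python3 -m jog 'ROWS'. ROWS is text: rows parted by semicolons, each of 7 numbers parted by spaces: the turn, a rotation vector about the tool's x, y, z in rad, then the shift along the tool's x, y, z in cm, then the gripper command: -1 is shut, 1 is fully open, values between are in proportion. In form: ax ay az x y z claw; .... A call has 1 to 12 rows; each row is the pose to reach, as a shift and turn from the pose commanded when the call began, along the tool's axes at that moment; what a row does not reach only later rows make up. A row lasts 1/8 s, in which the tool goes at most 62.5 mm and 10.7 degrees, less where a joint would pass 70% of its speed; a pose out of reach is approached as far as the arm can. A call with a gripper value outside its range is refused whole. The fingers move at their own pace and stop on an object; the grip force is fixed at half the most. Time passes only in rows, so rows that repeat a pose let the fingers close. It gives the time, the measured TCP pose, the force and the opening at its end, in the units of the state.
- get_state(): the state, without advancing time (a new reading comes with each control period).
- read_camera(name): name is "scene" or "top" or "wrist"; returns (picture, depth): 420x560x3 uint8, red, green, blue; 420x560 float32, m along the optical axis (not along the pixel's ray), 0 where there is no reading.
- camera_info(name): a dict with "fx", "fy", "cx", "cy" (pixels), "world_from_camera" (4x4, takes a point from camera to world coordinates). Camera axes: x right, y down, z forward; pixel columns grow to the right and rows downward; lengths in m; the calibration is good to about 2 mm. A picture is of the moment at which its call begins: read the wrist's pose just before it. camera_info takes no time and is no camera call; for the wrist camera it gives the pose at the moment of the call.
- job_done(): hands the job in, once; it reports no verdict.
The state is a dict: "clock": time; "qpos": joint angles; "qvel": joint speeds; "joint_torque": joint torques, N m; "tool_pos": TCP position; "eef_rot": TCP orientation; "force": force on the tool from outside, world axes, zero at the start; "wrist_torque": the same for the moment, N m; "gripper_width": opening from 0.0 (shut) to 1.0 (fully open).
Only numpy, scipy, OpenCV 4.12 (cv2) and the standard library are available. Lean on these libraries where they do the work, as an engineer would, in place of code of your own. Each camera call takes 0.05 s, during which the arm holds its last target.

### The job

Take the steel dish by the wooden grip of its overhead handle, lift it straight up off the cork mat until it is clear above the olive-green pot's rim, and only then turn it a quarter turn on the spot so that its spout points at the pot. Keep it level throughout, the loose tomato untouched in its middle, then bring the spout's tip over the pot's mouth, a few centimetres above the rim. Finish there still holding the dish up, steady and level, with the pot, bowl and everything else left where they stood.

Things in the scene. Friction and masses are not known exactly. Their poses are not given: they have to be found in the camera images.
- dish: Shallow round steel dish, 158 mm across, 0.18-0.34 kg, open spout on one side, rigid handle arching over it. Origin: centre of its underside. z up, x towards the spout, y along the handle arch. Floor: a cone sloping 10 degrees down to the middle (6 mm above origin); rim top 31 mm, handle top 103 mm above origin. Arch legs at y = +-78 mm. At the start the spout points roughly away from the robot.
- dish_grip (a point): Centre of the dish handle's wooden grip bar, 95 mm straight above the dish's origin. The bar is 14 mm wide (dish x), 66 mm long (dish y) and 16 mm tall; grip it from above across its 14 mm width, at its middle, so the dish hangs level. 45 mm of free air lies between the bar's underside and the tomato's top.
- dish_lip (a point): Tip of the dish's spout, 105 mm along dish x from the dish's middle, 23 mm above the dish's origin. The spout is a 46 mm wide open channel.
- tomato_center (a point): Centre of the loose red cherry tomato, a ball 34 mm in diameter, 18-29 g, lying free in the middle of the dish; its centre is 23 mm above the dish's origin when it rests there.
- trivet: Square cork mat, 180 x 180 x 12 mm, fixed to the table, on which the dish stands at the start. Origin: centre of its underside. Its x axis is roughly the way the spout points at the start (within 0.12 rad).
- pot: Olive-green round pot, open at the top, 150 mm across the rim, 80 mm tall, 1.3 kg, with two side lugs reaching 101 mm from its axis and 64 mm high. It stands about 215 mm to the left or to the right of the dish. Origin: centre of its underside; z up.
- pot_mouth (a point): Centre of the pot's mouth, on its axis at rim height, 80 mm above the table; the mouth is about 140 mm across inside.
- bowl: Plain steel bowl, 150 mm across, 65 mm tall, standing on the other side of the dish from the pot. Not to be disturbed. Origin: centre of its underside.
- cup: Steel cup with handle, 76 mm across, 85 mm tall; a bystander beyond the dish. Origin: centre of its underside.
- mug: Tall dark green mug with handle, 82 mm across, 130 mm tall; a bystander beyond the dish. Origin: centre of its underside.
- jar: Amber glass jar, 72 mm across, 120 mm tall; a bystander beyond the dish. Origin: centre of its underside.
- tin: Tin can with a plain white wrapper, 74 mm across, 100 mm tall; a bystander to the left. Origin: centre of its underside.
- spoon: Steel ladling spoon with a wooden handle, about 190 mm long, lying on the table to the right; a bystander.
- tomato: The same tomato seen as a whole: this point lies on its skin and turns with it as it rolls; use tomato_center for its place.

How it is judged:
On the way, in this order (a step that is already met when the one before it is completed fails the run):
1. the dish is lifted clear above the pot's rim, over its mat, spout still pointing as it was (z of dish in the frame of pot above 0.085 m and horizontal distance between dish and trivet below 0.07 m and angle between the x axis of dish and the x axis of trivet, either way round below 0.35 rad), for 0.1 s.
2. still over its mat and above the rim, the dish has been turned so that its spout points at the pot (z of dish in the frame of pot above 0.085 m and horizontal distance between dish and trivet below 0.07 m and x of pot_mouth in the frame of dish above 0.13 m and y of pot_mouth in the frame of dish between -0.055 and 0.055 m), for 0.1 s.
At the end, for the whole second after the job is handed in: Gripper holds the dish still, tilt <0.1 rad, underside 5-120 mm above pot rim, touching no pot, bowl or mat; spout tip within 50 mm of the mouth's centre, pot axis within 45 mm of the spout's line; tomato within 15 mm of dish centre; others moved <30 mm (z of dish in the frame of pot between 0.085 and 0.2 m and horizontal distance between dish_lip and pot_mouth below 0.05 m and x of pot_mouth in the frame of dish above 0.05 m and y of pot_mouth in the frame of dish between -0.045 and 0.045 m and angle between dish's own z axis and vertical below 0.1 rad and horizontal distance between tomato_center and dish below 0.015 m and z of tomato_center in the frame of dish between 0.015 and 0.032 m and linear speed of dish below 0.03 m/s and angular speed of dish below 0.2 rad/s and contact force between the fingers and dish above 1.5 N and contact force between dish and pot below 0.2 N and contact force between dish and bowl below 0.2 N and contact force between dish and trivet below 0.2 N and distance of each of pot, bowl, cup, mug, jar, tin, spoon from where it was at the start of the episode below 0.03 m); the arm keeps its last pose, push and grip.
It fails at once if the tomato rolls more than 30 mm off the dish's middle (horizontal distance between tomato_center and dish above 0.03 m).
It fails at once if the dish tips more than 0.2 rad from level (angle between dish's own z axis and vertical above 0.2 rad).
It fails at once if the robot touches the tomato (contact force between the arm and tomato above 0.3 N).
It fails at once if the fingers touch the tomato (contact force between the fingers and tomato above 0.3 N).
It fails at once if the pot, the bowl or another bystander is pushed more than 30 mm (distance of any of pot, bowl, cup, mug, jar, tin, spoon from where it was at the start of the episode above 0.03 m).
It also fails if it takes over 42 s, if anything falls off the work surface, if the arm or the gripper's body presses on something with over 40 N, if the wrist force passes 120 N, or if a joint passes its speed limit or range.

## Working session

There is one attempt and no reset: what is moved stays moved. The work goes in short steps, Python scripts to look and compute and a shell command to move; the robot and the scene stay as the last step left them, time stands still between calls to the robot, and variables do not carry over. Pictures are saved under pics/ and viewed, and the job is handed in when it is done.

```bash
mkdir -p pics
python3 - <<'E'
from rig import *
import cv2,numpy as np
s=get_state(); print(s['clock'],s['tool_pos'],s['eef_rot'],s['gripper_width'])
for n in ("scene","top"):
    p,d=read_camera(n); cv2.imwrite(f"pics/{n}1.png",p[:,:,::-1]); np.savez(f"{n}1.npz",p=p,d=d,**{k:np.array(v) for k,v in camera_info(n).items() if k in("fx","fy","cx","cy","world_from_camera")})
E
```

```text
0.0 [ 0.25459779 -0.56998732  0.22156489] [ 9.78053310e-01  2.08351964e-01 -7.58724627e-06 -1.08674155e-03] 0.9967836622727766
```

View pics/scene1.png

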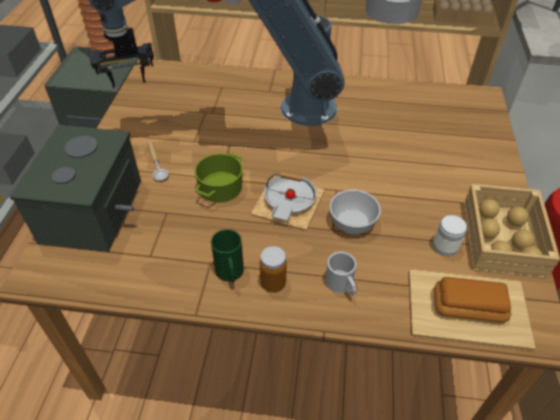

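View pics/top1.png

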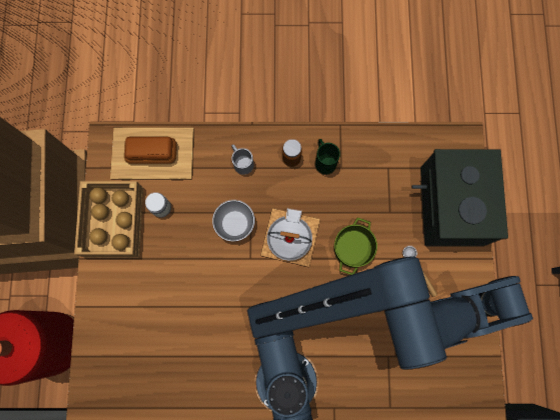

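The scene view shows the pot right of the dish as the robot sees it (−y). In the top view the dish is near (290,238), the spout near (294,215) and the pot near (355,247). Next I'll work out positions.

```bash
cat > h.py <<'E'
import numpy as np,cv2
def cloud(n):
    z=np.load(n); d=z['d'];v,u=np.mgrid[:420,:560]
    c=np.stack([(u-z['cx'])/z['fx']*d,(v-z['cy'])/z['fy']*d,d,np.ones_like(d)],-1)
    return z['p'],d,(c@z['world_from_camera'].T)[...,:3]
E
python3 - <<'E'
from h import *
p,d,w=cloud('top1.npz'); 
hsv=cv2.cvtColor(p,cv2.COLOR_RGB2HSV)
def show(n,x0,x1,y0,y1,f):
    im=cv2.imread(f'pics/{n}1.png')[y0:y1,x0:x1]; cv2.imwrite(f'pics/{n}_crop.png',cv2.resize(im,None,fx=f,fy=f,interpolation=cv2.INTER_CUBIC))
show('top',250,390,195,285,5.5); show('scene',180,400,130,250,3.6)
z=w[...,2]
def circ(name,m):
    q=w[m][:,:2].astype(np.float32); (c,r)=cv2.minEnclosingCircle(q); print(name,len(q),c,r,q.mean(0),z[m].mean())
box=lambda x0,x1,y0,y1:(np.mgrid[:420,:560][1]>=x0)&(np.mgrid[:420,:560][1]<x1)&(np.mgrid[:420,:560][0]>=y0)&(np.mgrid[:420,:560][0]<y1)
circ('potrim',box(325,385,210,285)&(z>.074)&(z<.09))
circ('bowlrim',box(205,262,195,250)&(z>.058)&(z<.075))
b=box(255,325,200,275)
circ('handle',b&(z>.085)&(z<.14))
circ('bar',b&(z>.103)&(z<.14))
circ('dishrim',b&(z>.035)&(z<.055))
circ('mat+',b&(z>.006)&(z<.018))
for n in('top1.npz','scene1.npz'):
    p,d,w=cloud(n);hsv=cv2.cvtColor(p,cv2.COLOR_RGB2HSV);z=w[...,2]
    X=(w[...,0]>.3)&(w[...,0]<.8)&(abs(w[...,1])<.3)
    m=X&((hsv[...,0]<5)|(hsv[...,0]>174))&(hsv[...,1]>170)&(hsv[...,2]>80)&(z>.02)
    print(n,'tomato',m.sum(),w[m].mean(0),w[m].max(0))
    m=X&(z>.085)&(z<.13)&(abs(w[...,1])<.13)&(w[...,0]<.66)
    q=w[m]; c=q.mean(0); u,s,vt=np.linalg.svd(q[:,:2]-c[:2],full_matrices=False); t=(q[:,:2]-c[:2])@vt[0]
    print('handle',len(q),c,vt[0],np.degrees(np.arctan2(vt[0][1],vt[0][0])),c[:2]+vt[0]*(t.min()+t.max())/2,t.min(),t.max(),q[:,2].max())
E
```

```text
potrim 158 (0.4623580873012543, -0.2387666404247284) 0.0752091109752655 [ 0.4641339  -0.24437849] 0.08036217522303629
bowlrim 189 (0.5522991418838501, 0.18991056084632874) 0.07487602531909943 [0.55663556 0.19480635] 0.06444546567153886
handle 120 (0.49122703075408936, -0.010628420859575272) 0.06895555555820465 [ 0.4933098  -0.00932759] 0.10922093108683421
bar 96 (0.4914780557155609, -0.00858810730278492) 0.05581190437078476 [ 0.4933553  -0.00909527] 0.11260480890294981
dishrim 378 (0.5072093605995178, -0.006885799579322338) 0.09353170543909073 [ 0.50441545 -0.00889854] 0.041117872179888534
mat+ 976 (0.5061373710632324, -0.013888746500015259) 0.1795082688331604 [ 0.499293   -0.01383604] 0.011117241449294579
top1.npz tomato 22 [ 0.48701278 -0.00956923  0.04597974] [0.49503077 0.00128246 0.0542886 ]
handle 120 [ 0.49330972 -0.00932759  0.10922093] [-0.16749342 -0.98587319] -99.64211310680909 [ 0.49303649 -0.01093583] -0.06722127878166642 0.07048385576294672 0.12615639288481395
scene1.npz tomato 44 [ 0.50544666 -0.01199092  0.04383604] [0.51325696 0.00118479 0.05488994]
handle 185 [ 0.49725147 -0.01124345  0.10844403] [-0.1648916 -0.9863117] -99.49093716791009 [ 0.4968516  -0.01363525] -0.06366048644514814 0.06851047651810087 0.12234478073269894
```

```bash
ls; python3 -m jog --help | head -20
```

```text
h.py
pics
scene1.npz
top1.npz$: bad value
```

View pics/top_crop.png

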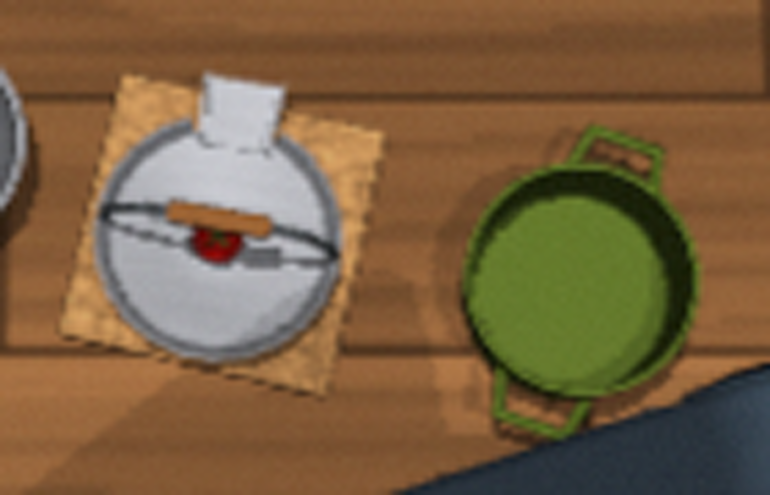

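View pics/scene_crop.png

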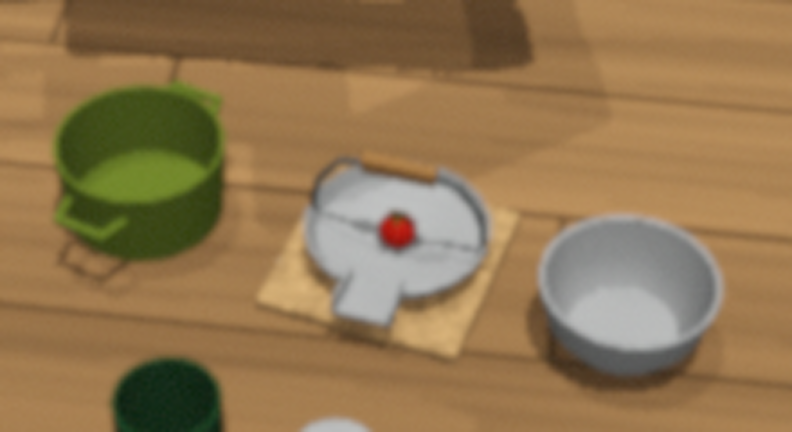

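```bash
python3 -m jog '0 0 -0.08 4 -3.7 0 1; 0 0 -0.18 8 -7.5 0 1; 0 0 -0.28 12 -11.2 0 1; 0 0 -0.38 16 -15 0 1; 0 0 -0.48 20.3 -18.7 0 1; 0 0 -0.58 24.4 -22.5 0 1; 0 0 -0.68 28.4 -26.2 0 1; 0 0 -0.78 32.5 -30 0 1; 0 0 -0.88 36.5 -33.7 0 1; 0 0 -0.94 40.6 -37.5 0 1; 0 0 -0.983 44.65 -41.2 0 1; 0 0 -0.983 44.65 -41.2 0 1'
python3 - <<'E'
from rig import *
import cv2,numpy as np
for i in range(3): s=get_state()
print(s['clock'],s['tool_pos'],s['eef_rot'],s['qpos'],s['force'])
for n in ("wrist","top"):
    I=camera_info(n)
    p,d=read_camera(n); cv2.imwrite(f"pics/{n}2.png",p[:,:,::-1]); np.savez(f"{n}2.npz",p=p,d=d,**{k:np.array(v) for k,v in I.items() if k in("fx","fy","cx","cy","world_from_camera")})
E
```

```text
clock: 1.6
tool_pos: [0.4952, -0.0092, 0.2223]
eef_rot: [0.762, 0.648, 0.0, -0.0]
force: [-0.7, -0.3, -0.8]
gripper_width: 0.998
1.6 [ 0.49515573 -0.00923273  0.22229544] [ 7.61973881e-01  6.47607683e-01  2.04177990e-04 -2.29908363e-04] [-2.45076761e-01  3.54188913e-01  1.75190503e+00  6.97170444e-04
  1.03563502e+00 -8.35172985e-02] [-0.66995662 -0.31520862 -0.75030107]
```

View pics/wrist2.png

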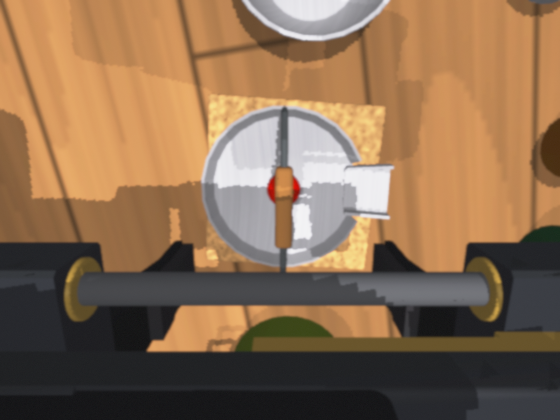

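The wrist view shows the bar from (284,168) to (284,247), the tomato behind it at (283,188), and the spout to the right at (375,190). I'll measure the bar from this picture.

Run:
```python
from h import *
p,d,w=cloud('wrist2.npz');z=w[...,2];u=np.mgrid[:420,:560][1];v=np.mgrid[:420,:560][0]
hsv=cv2.cvtColor(p,cv2.COLOR_RGB2HSV)
m=(z>.1)&(z<.13)&(u>270)&(u<300)&(v>150)&(v<260)&(hsv[...,1]>100)
q=w[m];(c,s,a)=cv2.minAreaRect(q[:,:2].astype(np.float32)); print('bar',m.sum(),c,s,a,np.median(q[:,2]))
m=(z>.06)&(z<.13)&(u>265)&(u<305)&(v>90)&(v<272)
q=w[m];c=q.mean(0);U,S,V=np.linalg.svd(q[:,:2]-c[:2],full_matrices=False);print('arch',m.sum(),c,V[0],np.degrees(np.arctan2(V[0][1],V[0][0])),q[:,:2].min(0),q[:,:2].max(0))
# rim points -> circle fit
m=(z>.037)&(z<.05)&(u>195)&(u<335)&(v>95)&(v<275)
q=w[m][:,:2].astype(np.float64)
r=np.hypot(*(q-[.495,-.011]).T); q=q[(r>.068)&(r<.084)]
A=np.c_[2*q,np.ones(len(q))];s=np.linalg.lstsq(A,(q**2).sum(1),rcond=None)[0];print('rim',len(q),s[:2],np.sqrt(s[2]+s[0]**2+s[1]**2))
m=(u>350)&(u<388)&(v>165)&(v<215)&(z>.025)&(z<.05)
q=w[m];print('spout',m.sum(),np.median(q,0),q.max(0))
m=(z<.06)&(z>.03)&(u>262)&(u<304)&(v>165)&(v<215)&((hsv[...,0]<6)|(hsv[...,0]>172))&(hsv[...,1]>180)
q=w[m];print('tom',m.sum(),q.mean(0),q.max(0))
```

```text
bar 1287 (0.49562302231788635, -0.011478081345558167) (0.06517370790243149, 0.013960092328488827) 78.17928314208984 0.11545774531389352
arch 2062 [ 0.49772787 -0.00282655  0.11051152] [-0.17263738 -0.98498545] -99.94119738705352 [ 0.48205657 -0.07773722] [0.51155022 0.06362915]
rim 2753 [ 0.49624927 -0.01177366] 0.07671807618076734
spout 1802 [ 0.58035005 -0.02723708  0.03403392] [6.00267354e-01 5.48342645e-04 4.89135912e-02]
tom 175 [ 0.49525681 -0.01012157  0.04641336] [0.51077311 0.00145493 0.05013362]
```

```bash
python3 -m jog '0 0 0.021 -0.22 0.09 2 1; 0 0 0.021 -0.22 0.09 5 1; 0 0 0.021 -0.22 0.09 8 1; 0 0 0.021 -0.22 0.09 10 1; 0 0 0.021 -0.22 0.09 11.5 1; 0 0 0.021 -0.22 0.09 12.6 1; 0 0 0.021 -0.22 0.09 13.2 1; 0 0 0.021 -0.22 0.09 13.4 1; 0 0 0.021 -0.22 0.09 13.4 1; 0 0 0.021 -0.22 0.09 13.4 1'
python3 - <<'E'
from rig import *
import cv2,numpy as np
s=get_state()
print(s['clock'],s['tool_pos'],s['eef_rot'],s['force'])
p,d=read_camera("wrist"); cv2.imwrite("pics/wrist3.png",p[:,:,::-1])
E
```

```text
clock: 2.95
tool_pos: [0.4954, -0.0148, 0.089]
eef_rot: [0.771, 0.637, 0.0, 0.0]
force: [1.0, -0.2, 1.2]
gripper_width: 0.996
2.95 [ 0.49538895 -0.01480935  0.0889813 ] [7.70616391e-01 6.37299108e-01 2.79696216e-04 3.83235235e-04] [ 0.97242518 -0.21684028  1.19874022]
```

View pics/wrist3.png

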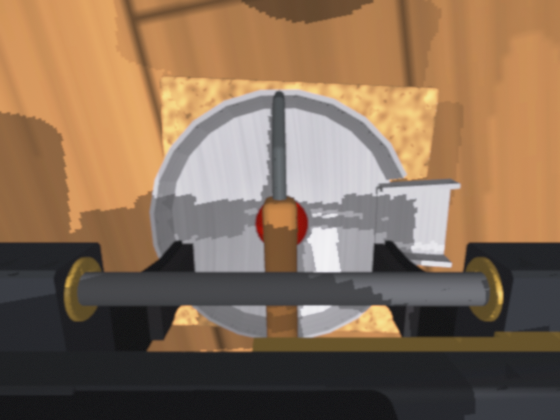

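The grip straddles the bar but sits about 3 mm off its middle. I'll shift along the bar, then close.

```bash
python3 -m jog '0 0 0 0.16 0 0 1; 0 0 0 0.33 0 0 1; 0 0 0 0.33 0 0 1; 0 0 0 0.33 0 0 1; 0 0 0 0.33 0 0 0.5; 0 0 0 0.33 0 0 0; 0 0 0 0.33 0 0 -0.4; 0 0 0 0.33 0 0 -1; 0 0 0 0.33 0 0 -1; 0 0 0 0.33 0 0 -1; 0 0 0 0.33 0 0 -1; 0 0 0 0.33 0 0 -1'
python3 - <<'E'
from rig import *
s=get_state(); print(s['tool_pos'],s['eef_rot'],s['force'],s['wrist_torque'],s['gripper_width'])
E
```

```text
clock: 4.5
tool_pos: [0.4957, -0.0115, 0.0885]
eef_rot: [0.771, 0.637, -0.0, -0.0]
force: [-2.0, 0.9, 1.3]
gripper_width: 0.174
[ 0.49566009 -0.01154713  0.08854784] [ 7.70678003e-01  6.37224770e-01 -3.52747135e-05 -7.74349444e-05] [-1.97686168  0.92557548  1.27394972] [ 0.03840561  0.20360072 -0.0069011 ] 0.17370104933456715
```

Width 15 mm, so the bar is gripped. Now a slow, straight lift.

```bash
python3 -m jog '0 0 0 0 0 -0.1 -1; 0 0 0 0 0 -0.4 -1; 0 0 0 0 0 -0.8 -1; 0 0 0 0 0 -1.3 -1; 0 0 0 0 0 -1.9 -1; 0 0 0 0 0 -2.5 -1; 0 0 0 0 0 -3.1 -1; 0 0 0 0 0 -3.6 -1; 0 0 0 0 0 -4 -1; 0 0 0 0 0 -4.2 -1; 0 0 0 0 0 -4.2 -1; 0 0 0 0 0 -4.2 -1'
python3 - <<'E'
from rig import *
import cv2,numpy as np
s=get_state(); print(s['tool_pos'],s['eef_rot'],s['force'],s['wrist_torque'],s['gripper_width'])
I=camera_info("wrist");p,d=read_camera("wrist"); cv2.imwrite("pics/wrist4.png",p[:,:,::-1])
np.savez("wrist4.npz",p=p,d=d,**{k:np.array(v) for k,v in I.items() if k in("fx","fy","cx","cy","world_from_camera")})
from h import *
p,d,w=cloud('wrist4.npz');z=w[...,2];u=np.mgrid[:420,:560][1];v=np.mgrid[:420,:560][0]
m=(z>.065)&(z<.1)&(u>140)&(u<400)&(v<240)
q=w[m].astype(float)
r=np.hypot(*(q[:,:2]-[.4957,-.0115]).T); q=q[(r>.074)&(r<.080)&(q[:,2]<.095)]
A=np.c_[q[:,:2]-[.4957,-.0115],np.ones(len(q))];print(len(q),np.linalg.lstsq(A,q[:,2],rcond=None)[0],np.median(q[:,2]))
E
```

```text
clock: 6.0
tool_pos: [0.4955, -0.0115, 0.1304]
eef_rot: [0.771, 0.637, -0.0, -0.0]
force: [0.2, -0.5, -3.6]
gripper_width: 0.156
[ 0.49554445 -0.01154666  0.13037357] [ 7.70684045e-01  6.37217426e-01 -1.39233369e-04 -1.88458320e-04] [ 0.24113638 -0.47640244 -3.55654963] [-0.03936228 -0.06816096 -0.02115443] 0.15558270238280458
4080 [-0.01436423  0.05202551  0.08135966] 0.08474769285427282
```

View pics/wrist4.png

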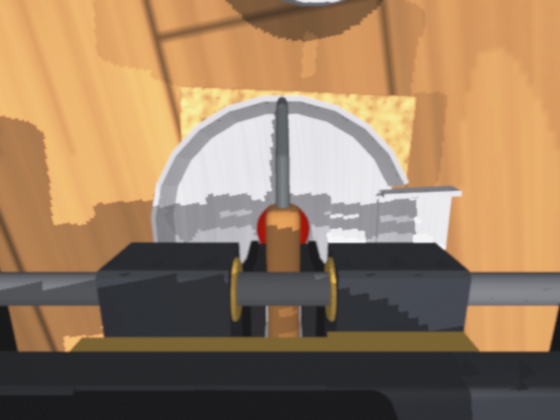

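The dish is off the mat and close to level. The tomato is still centred behind the bar at (283,225). I'll lift the rest of the way.

```bash
python3 -m jog '0 0 0 0 0 -0.2 -1; 0 0 0 0 0 -0.6 -1; 0 0 0 0 0 -1.2 -1; 0 0 0 0 0 -1.9 -1; 0 0 0 0 0 -2.7 -1; 0 0 0 0 0 -3.5 -1; 0 0 0 0 0 -4.3 -1; 0 0 0 0 0 -5 -1; 0 0 0 0 0 -5.4 -1; 0 0 0 0 0 -5.6 -1; 0 0 0 0 0 -5.6 -1; 0 0 0 0 0 -5.6 -1'
cat > look.py <<'E'
import sys
from rig import *
import cv2,numpy as np
s=get_state(); print(s['clock'],s['tool_pos'],s['eef_rot'],s['force'],s['wrist_torque'],s['gripper_width'],s['qpos'])
for n in ("scene","top","wrist"):
    I=camera_info(n);p,d=read_camera(n); cv2.imwrite(f"pics/{n}{sys.argv[1]}.png",p[:,:,::-1])
    np.savez(f"{n}{sys.argv[1]}.npz",p=p,d=d,**{k:np.array(v) for k,v in I.items() if k in("fx","fy","cx","cy","world_from_camera")})
    if n=="scene": cv2.imwrite(f"pics/scenec{sys.argv[1]}.png",cv2.resize(p[100:260,150:410,::-1],None,fx=3,fy=3,interpolation=cv2.INTER_CUBIC))
E
python3 look.py 5
```

```text
clock: 7.55
tool_pos: [0.4955, -0.0115, 0.1863]
eef_rot: [0.771, 0.637, -0.0, -0.0]
force: [-1.6, -0.1, -2.1]
gripper_width: 0.161
7.55 [ 0.495502   -0.01153585  0.18630867] [ 7.70698899e-01  6.37199419e-01 -1.83418343e-04 -2.71888839e-04] [-1.56355663 -0.14810667 -2.12422549] [-0.04532581 -0.15929727 -0.0172747 ] 0.16065029449178367 [-2.49162604e-01  4.07555226e-01  1.79045373e+00  3.01924910e-05
  9.44239184e-01 -6.01020034e-02]
```

View pics/scenec5.png

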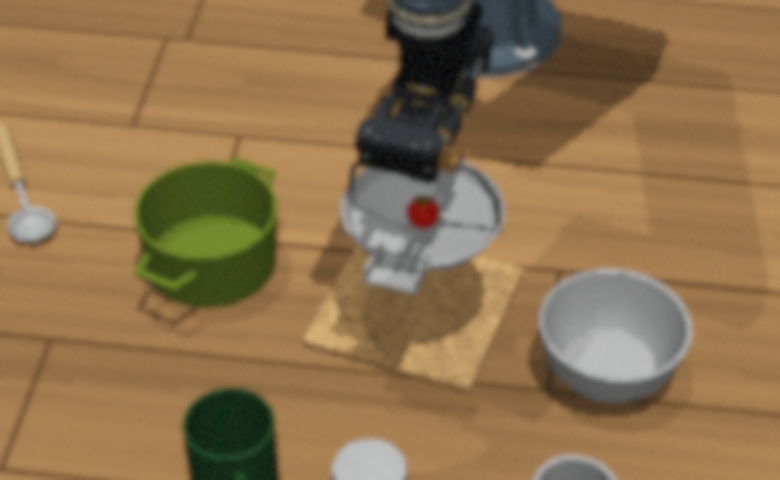

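The dish hangs over its mat with the tomato centred and the spout still pointing away. I'll turn 1.53 rad about tool z over two smooth calls.

```bash
python3 -m jog '0 0 0.015 0 0 0 -1; 0 0 0.05 0 0 0 -1; 0 0 0.1 0 0 0 -1; 0 0 0.17 0 0 0 -1; 0 0 0.25 0 0 0 -1; 0 0 0.34 0 0 0 -1; 0 0 0.43 0 0 0 -1; 0 0 0.52 0 0 0 -1; 0 0 0.6 0 0 0 -1; 0 0 0.67 0 0 0 -1; 0 0 0.73 0 0 0 -1; 0 0 0.76 0 0 0 -1'
python3 look.py 6
```

```text
clock: 9.2
tool_pos: [0.4957, -0.0115, 0.1865]
eef_rot: [0.952, 0.305, -0.0, -0.0]
force: [0.4, -0.7, -3.1]
gripper_width: 0.157
9.2 [ 0.49569167 -0.01154759  0.18654638] [ 9.52328816e-01  3.05073476e-01 -1.52291889e-05 -2.26330084e-05] [ 0.36269732 -0.71503456 -3.06306157] [-0.02241102 -0.05682389 -0.00245236] 0.1567320560518244 [-2.49087943e-01  4.07202643e-01  1.79018448e+00  2.74269317e-05
  9.44255360e-01  7.01661136e-01]
```

View pics/scenec6.png

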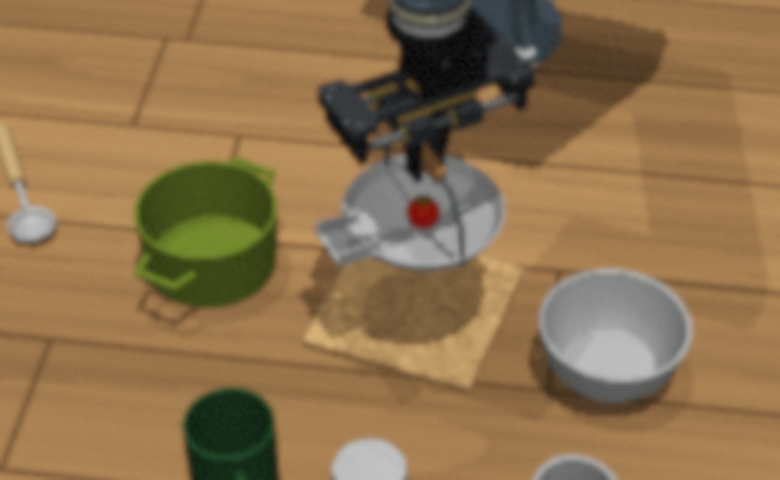

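Turned about halfway, with the tomato still centred at (423,212) in this view. Second half next.

```bash
python3 -m jog '0 0 0.015 0 0 0 -1; 0 0 0.05 0 0 0 -1; 0 0 0.1 0 0 0 -1; 0 0 0.18 0 0 0 -1; 0 0 0.27 0 0 0 -1; 0 0 0.37 0 0 0 -1; 0 0 0.47 0 0 0 -1; 0 0 0.57 0 0 0 -1; 0 0 0.65 0 0 0 -1; 0 0 0.71 0 0 0 -1; 0 0 0.75 0 0 0 -1; 0 0 0.765 0 0 0 -1'
python3 -m jog '0 0 0 0 0 0 -1; 0 0 0 0 0 0 -1; 0 0 0 0 0 0 -1'
python3 look.py 7
python3 - <<'E'
from h import *
p,d,w=cloud('top7.npz');z=w[...,2];u=np.mgrid[:420,:560][1];v=np.mgrid[:420,:560][0]
m=(u>325)&(u<385)&(v>210)&(v<285)&(z>.074)&(z<.09); print(m.sum(),cv2.minEnclosingCircle(w[m][:,:2].astype(np.float32)))
p,d,w=cloud('scene7.npz');z=w[...,2]
m=(z>.074)&(z<.09)&(w[...,1]<-.14)&(w[...,1]>-.33)&(w[...,0]>.36)&(w[...,0]<.56); print(m.sum(),cv2.minEnclosingCircle(w[m][:,:2].astype(np.float32)))
E
```

```text
clock: 10.85
tool_pos: [0.4957, -0.0116, 0.1865]
eef_rot: [0.997, -0.072, -0.0, -0.0]
force: [0.9, -0.1, -3.2]
gripper_width: 0.155
clock: 11.22
tool_pos: [0.4957, -0.0116, 0.1866]
eef_rot: [0.997, -0.072, -0.0, -0.0]
force: [-0.2, 0.5, -3.6]
gripper_width: 0.158
11.225 [ 0.49569109 -0.01156222  0.18655585] [ 9.97439842e-01 -7.15105743e-02 -8.03360080e-06 -2.56058083e-06] [-0.17553327  0.51206678 -3.62403418] [ 0.048014    0.03231958 -0.0444466 ] 0.15835255475947985 [-2.49104930e-01  4.07177446e-01  1.79019526e+00  2.71979216e-06
  9.44236663e-01  1.46483313e+00]
155 ((0.4619907736778259, -0.23860350251197815), 0.07495994120836258)
260 ((0.4640429615974426, -0.24494102597236633), 0.07959231734275818)
```

View pics/scenec7.png

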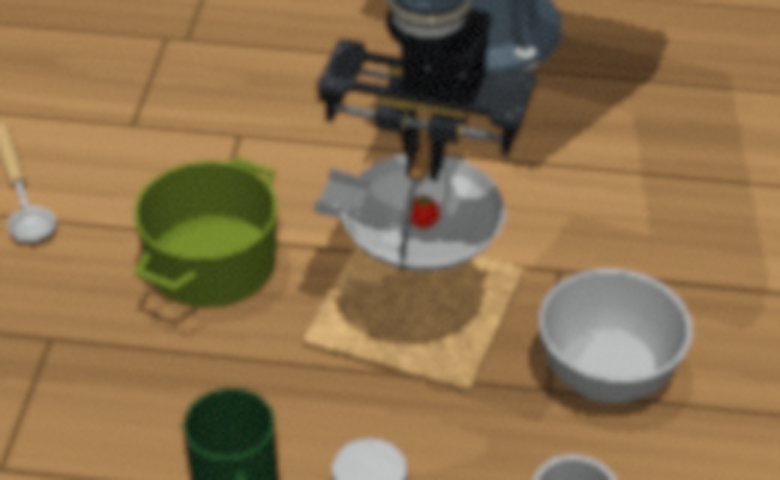

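View pics/wrist7.png

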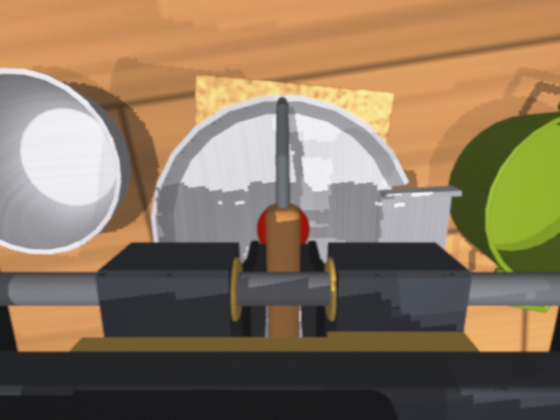

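The spout points at the pot and the tomato is in the middle. I'll translate 12.2 cm along tool y gently, with a stop halfway to check.

```bash
python3 -m jog '0 0 0 0 0.1 0 -1; 0 0 0 0 0.3 0 -1; 0 0 0 0 0.6 0 -1; 0 0 0 0 1.1 0 -1; 0 0 0 0 1.7 0 -1; 0 0 0 0 2.4 0 -1; 0 0 0 0 3.1 0 -1; 0 0 0 0 3.8 0 -1; 0 0 0 0 4.4 0 -1; 0 0 0 0 4.8 0 -1; 0 0 0 0 5 0 -1; 0 0 0 0 5.1 0 -1'
python3 look.py 8
```

```text
clock: 12.88
tool_pos: [0.4884, -0.0621, 0.1865]
eef_rot: [0.997, -0.072, -0.0, -0.0]
force: [0.3, -0.5, -3.8]
gripper_width: 0.157
12.875 [ 0.48840695 -0.06207367  0.18653959] [ 9.97435470e-01 -7.15714885e-02 -1.80017973e-05 -6.59229863e-05] [ 0.33360218 -0.54186712 -3.84526675] [0.0111266  0.01719042 0.00079196] 0.15722273686721247 [-3.53901608e-01  4.02947404e-01  1.79841514e+00  1.44354145e-04
  9.40301414e-01  1.36007508e+00]
```

View pics/scenec8.png

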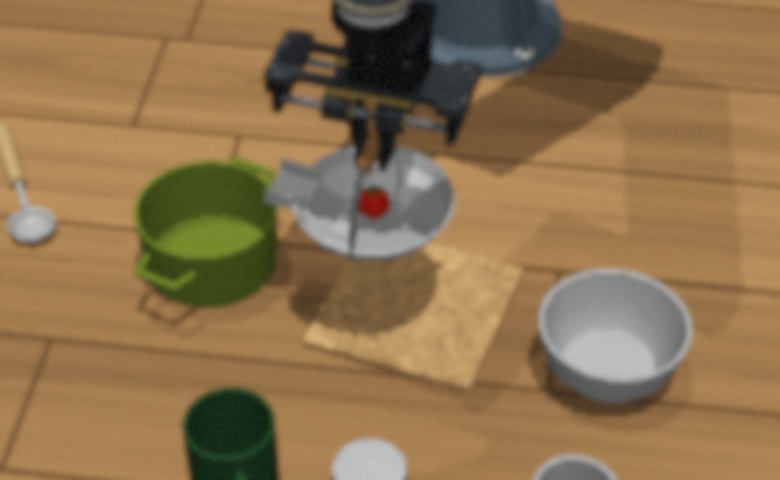

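Halfway there. The tomato is centred at (374,203) and the spout is above the rim level. 7.1 cm remains.

```bash
python3 -m jog '0 0 0 0 0.15 0 -1; 0 0 0 0 0.45 0 -1; 0 0 0 0 0.95 0 -1; 0 0 0 0 1.65 0 -1; 0 0 0 0 2.5 0 -1; 0 0 0 0 3.4 0 -1; 0 0 0 0 4.3 0 -1; 0 0 0 0 5.2 0 -1; 0 0 0 0 6 0 -1; 0 0 0 0 6.6 0 -1; 0 0 0 0 6.95 0 -1; 0 0 0 0 7.1 0 -1'
python3 -m jog '0 0 0 0 0 0 -1; 0 0 0 0 0 0 -1; 0 0 0 0 0 0 -1; 0 0 0 0 0 0 -1; 0 0 0 0 0 0 -1; 0 0 0 0 0 0 -1'
python3 look.py 9
python3 - <<'E'
from h import *
# dish rim plane from wrist, tomato from scene, spout tip
p,d,w=cloud('wrist9.npz');z=w[...,2];c0=np.array([.478,-.132])
from rig import get_state
s=get_state();c0=np.array(s['tool_pos'][:2]);r=np.hypot(w[...,0]-c0[0],w[...,1]-c0[1])
m=(r>.073)&(r<.081)&(z>.12)&(z<.155);q=w[m].astype(float)
t=np.linalg.lstsq(np.c_[q[:,:2]-c0,np.ones(len(q))],q[:,2],rcond=None)[0];print('rim plane',m.sum(),t)
p,d,w=cloud('scene9.npz');z=w[...,2];hsv=cv2.cvtColor(p,cv2.COLOR_RGB2HSV);r=np.hypot(w[...,0]-c0[0],w[...,1]-c0[1])
m=(r<.07)&((hsv[...,0]<6)|(hsv[...,0]>172))&(hsv[...,1]>160)&(z>.1)
q=w[m];print('tomato',m.sum(),q.mean(0),q.max(0),q.min(0),'tool',c0)
m=(r>.09)&(r<.125)&(z>.115)&(z<.15)&(w[...,1]<c0[1]-.05)
q=w[m];print('spout',m.sum(),q.mean(0),q[:,:].min(0),q.max(0))
m=(r>.074)&(r<.081)&(z>.12)&(z<.155);q=w[m].astype(float)
print('rim plane scene',m.sum(),np.linalg.lstsq(np.c_[q[:,:2]-c0,np.ones(len(q))],q[:,2],rcond=None)[0])
E
```

```text
clock: 14.52
tool_pos: [0.4783, -0.1325, 0.1866]
eef_rot: [0.997, -0.072, 0.0, -0.0]
force: [-0.0, -0.5, -3.5]
gripper_width: 0.159
clock: 15.28
tool_pos: [0.4783, -0.1323, 0.1866]
eef_rot: [0.997, -0.071, 0.0, -0.0]
force: [-0.1, -0.5, -2.4]
gripper_width: 0.157
15.275 [ 0.47831171 -0.13227571  0.18656779] [ 9.97441122e-01 -7.14927083e-02  9.95091711e-06 -1.35797738e-05] [-0.10492842 -0.46159063 -2.36048739] [ 0.09487747  0.00233389 -0.02057537] 0.15697614410311028 [-4.95403842e-01  4.07684660e-01  1.78916856e+00  4.06512545e-05
  9.44732464e-01  1.21847617e+00]
rim plane 6143 [0.05517293 0.01953167 0.136016  ]
tomato 52 [ 0.48901068 -0.13143775  0.14167811] [ 0.49823935 -0.11948761  0.15336453] [ 0.47924021 -0.14508399  0.12841175] tool [ 0.47827293 -0.13230284]
spout 92 [ 0.46211522 -0.22779351  0.13538756] [ 0.43492743 -0.23854066  0.12291821] [ 0.49522868 -0.21532811  0.14845502]
rim plane scene 277 [0.02061295 0.02429259 0.13836086]
```

View pics/scenec9.png

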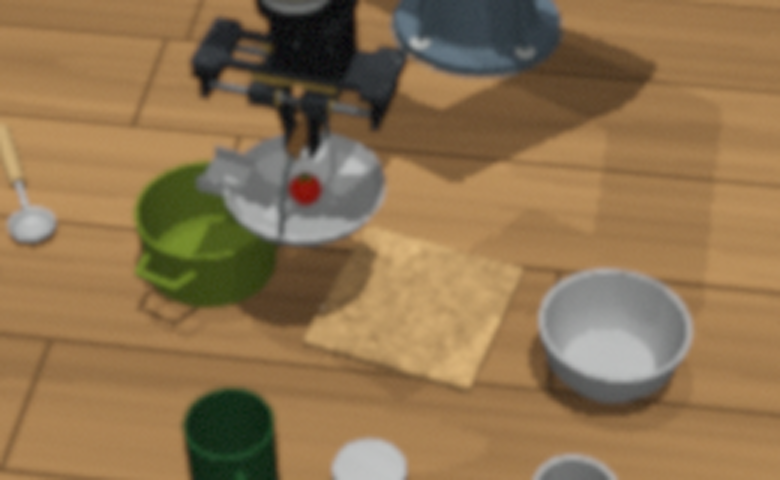

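View pics/wrist9.png

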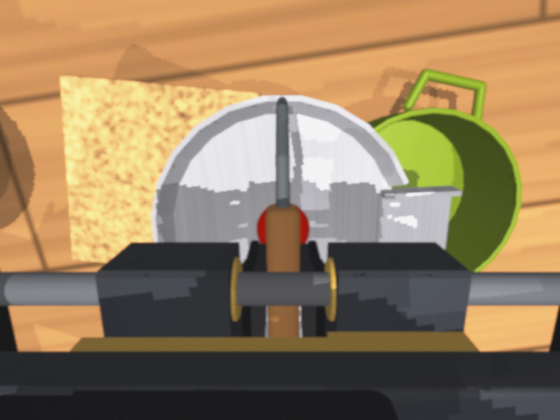

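Run:
```python
from h import *
for n,lo,hi in(('wrist2',.03,.06),('wrist9',.11,.16)):
    p,d,w=cloud(n+'.npz');z=w[...,2];u=np.mgrid[:420,:560][1];v=np.mgrid[:420,:560][0]
    b=np.array([.4957,-.0115]) if n=='wrist2' else np.array([.4783,-.1323])
    a=np.radians(-10.8 if n=='wrist2' else -98.2); ex=np.array([np.cos(a),np.sin(a)]);ey=np.array([-ex[1],ex[0]])
    X=(w[...,:2]-b)@ex;Y=(w[...,:2]-b)@ey
    # rim top height by azimuth: max z in ring per bin
    r=np.hypot(X,Y);az=np.degrees(np.arctan2(Y,X))
    pts=[]
    for k in range(-180,180,10):
        m=(r>.07)&(r<.082)&(az>=k)&(az<k+10)&(z>lo)&(z<hi)&(abs(X)>.012)&~((abs(Y)<.03)&(X>0))&(v<235 if n=='wrist9' else v<500)
        if m.sum()>30: pts.append((X[m].mean(),Y[m].mean(),np.percentile(z[m],90)))
    q=np.array(pts);print(n,len(q),np.linalg.lstsq(np.c_[q[:,:2],np.ones(len(q))],q[:,2],rcond=None)[0],q[:,1].min(),q[:,1].max())
    # floor fit cone: z=z0+k r+ a x + b y
    m=(r>.025)&(r<.065)&(z>lo-.02)&(z<hi-.01)&(abs(X)>.012)&(v<235 if n=='wrist9' else v<500)
    A=np.c_[np.ones(m.sum()),r[m],X[m],Y[m]];y=z[m].astype(float)
    for _ in range(5):
        t=np.linalg.lstsq(A,y,rcond=None)[0];g=abs(y-A@t)<.004;A,y=A[g],y[g]
    print(' floor z0,k,tx,ty',len(y),t)
```

```text
wrist2 28 [0.00116749 0.00277333 0.04381336] -0.07254336564984144 0.07255940152730922
 floor z0,k,tx,ty 8990 [ 0.01861913  0.17719529 -0.00025673  0.00263695]
wrist9 17 [-0.00358309  0.00953403  0.14141266] -0.001477107335783907 0.07658500847470186
 floor z0,k,tx,ty 12602 [ 0.11667954  0.18069008 -0.00435776 -0.00442441]
```

The floor-cone fit puts the dish level to within 0.01 rad and its underside at z ≈ 0.11. The spout tip is about 4 mm from the mouth centre, so I'm handing it in.

```bash
python3 -c "
from rig import *
print(job_done())"
```

```text
the job is handed in; nothing more can be done
None
```

The job is handed in with the dish held level and the spout's tip over the pot's mouth. I gripped the dish by the middle of its wooden bar and lifted it about 98 mm straight up. I then turned it about 88° clockwise on the spot and moved it 12.2 cm towards the pot. The clock read about 15.4 s of the 42 s allowed. `job_done()` gave no verdict, so these are my own last checks.

- **Level:** the fit to the dish's floor gives a tilt of about 0.006 rad, and the rim-top fit gives about 0.01 rad. A cruder fit to the rim ring disagreed, at about 0.06 rad from the wrist camera and 0.03 rad from the scene camera. I put that down to it picking up the sloping wall.
- **Height:** the dish's underside is at z ≈ 0.11 m, about 30 mm above the pot's rim. That puts the spout's tip about 5 cm above the rim.
- **Spout:** taking the dish as centred under the gripper, the tip works out at about 4 mm from the mouth's centre, on the pot's line. The pot's position comes from the top camera. The scene camera's looser fit put the mouth about 6 mm away from that.
- **Tomato:** it sits in the middle by eye in both pictures. The scene camera read its visible skin about 11 mm off centre, but only on the side facing that camera, as it did before the lift.
- **Grip and surroundings:** the gripper is closed on the bar at about 14 mm. The pot and bowl look unmoved in the pictures. I re-measured only the pot, before the final approach, and it had not moved by more than 1 mm.

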